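# Run the nest inserts up to the rail stop and shut the keeper

### The job

Four metal nest inserts stand in a row in the feed rail to the right of the capping press. Without lifting any of them, push the whole row along the rail as one train with your fingertips until the first insert is home against the end stop and all four touch; then push the keeper's black post in towards the rail as far as it goes, so that its blade shuts behind the last insert. Leave the two vials and the tub of caps beside the rail where they are.

Things in the scene. Friction and masses are not known exactly. Their poses are not given: they have to be found in the camera images.
- rail: Aluminium feed rail, fixed on the table; place and heading vary. Origin: table height, channel centre line, under the end stop's inner face. y runs along the channel from the stop (far end) to the open end (towards the robot), x across it, to the robot's left. Bed 60 mm wide, y = -15 to 240 mm, channel floor 6 mm above the table. Home, the inserts' centres lie at about y = 17, 50, 84, 117 mm.
- rail_stop (a point): Top centre of the end stop's inner face: the dark block across the channel, y = -14 to 0 mm in the rail's frame, 56 mm wide, 26 mm high. Beware: the press's lever ends in a fixed black ball at world [0.40, -0.06, 0.69]; an arm whose elbow would hit it tilts its hand 15 to 25 degrees, tips pointing away from the robot.
- row_rear_home (a point): Point on the channel floor (6 mm above the table), on its centre line at rail y = 136 mm: about where (1 to 2 mm less) the rear of the last insert's flange is when the row is home. The channel is 37 mm wide between two lips 8 mm thick and only 5 mm higher than its floor; it is open above and at the far end.
- insert_1: Turned grey metal nest insert, a stepped round bush standing in the rail: base flange 34 mm across, about 9 mm high, collar above about 25 mm across, 25 mm high in all, about 110 g. Origin: centre of its underside, z up. First of the row, nearest the stop; starts 35 to 60 mm short of it.
- insert_2: Turned grey metal nest insert, a stepped round bush standing in the rail: base flange 34 mm across, about 9 mm high, collar above about 25 mm across, 25 mm high in all, about 110 g. Origin: centre of its underside, z up. Second of the row, within 1 mm of insert_1.
- insert_3: Turned grey metal nest insert, a stepped round bush standing in the rail: base flange 34 mm across, about 9 mm high, collar above about 25 mm across, 25 mm high in all, about 110 g. Origin: centre of its underside, z up. Third of the row, within 1 mm of insert_2.
- insert_4: Turned grey metal nest insert, a stepped round bush standing in the rail: base flange 34 mm across, about 9 mm high, collar above about 25 mm across, 25 mm high in all, about 110 g. Origin: centre of its underside, z up. Last of the row, within 1 mm of insert_3. Push here, low on the flange, fingertips down in the channel.
- keeper (a joint): Travel of the keeper in m: 0 = drawn out (open; starts at 0 to 0.004), 0.026 = fully in, shut. Slides along the rail's +x with about 1.5 N of friction, stays where left. Its steel blade, 6 mm thick, lies at rail y = 138 to 144 mm, 7 to 16 mm above the table; open it is clear of the channel, shut it reaches 5 mm past the centre line. It passes only when the row is home.
- keeper_post (a point): Top centre of the keeper's upright black post, 47 mm above the table, 14 mm in diameter (17 mm in its top 6 mm), to the right of the rail. Rail frame: y = 141 mm, x = -67 mm open, -41 mm shut. Push its side away from the rail. Under it a 6 mm high tongue, x = -85 to -25, y = 119 to 163 mm, and the blade guide, x = -35 to -25, y = 125 to 157 mm, 23 mm high.
- open_vial: Bystander, not to be disturbed. Glass vial without a cap, 22 mm in diameter, 50 mm high, standing loose on the right (-x) side of the rail, between the stop and the keeper. Origin: centre of its underside.
- capped_vial: Bystander, not to be disturbed. Glass vial with a white cap, 22 mm in diameter, 56 mm high, standing loose on the right (-x) side of the rail, near its open end. Origin: centre of its underside.
- cap_tub: Bystander, not to be disturbed. Round clear tub with a green lid, 67 mm in diameter, 55 mm high, standing loose on the right (-x) side of the rail, by the stop. Origin: centre of its underside.
Mind the look-alikes: they are no part of the job. Leave any orange or purple look-alike of the insert_3 alone.

How it is judged (in metres and radians):
On the way, in this order (a step that is already met when the one before it is completed fails the run):
1. the four inserts stand as a closed train against the end stop, the keeper still open (y of insert_1 in the frame of rail between 0.011 and 0.0205 m and x of insert_1 in the frame of rail between -0.004 and 0.004 m and z of insert_1 in the frame of rail between 0.003 and 0.009 m and angle between each of insert_1, insert_2, insert_3, insert_4's own z axis and vertical below 0.1 rad and y of insert_2 in the frame of rail between 0.045 and 0.0539 m and x of insert_2 in the frame of rail between -0.004 and 0.004 m and z of insert_2 in the frame of rail between 0.003 and 0.009 m and y of insert_3 in the frame of rail between 0.079 and 0.0873 m and x of insert_3 in the frame of rail between -0.004 and 0.004 m and z of insert_3 in the frame of rail between 0.003 and 0.009 m and y of insert_4 in the frame of rail between 0.113 and 0.1207 m and x of insert_4 in the frame of rail between -0.004 and 0.004 m and z of insert_4 in the frame of rail between 0.003 and 0.009 m and linear speed of each of insert_1, insert_2, insert_3, insert_4 below 0.02 m/s and value of joint keeper below 0.01 m), for 0.2 s.
2. the keeper is pushed fully in behind the last insert (value of joint keeper above 0.023 m), for 0.2 s.
At the end, for the whole second after the job is handed in: All four inserts stand upright in the channel, none more than about 3.5 mm short of its home place (centres about 17, 50, 84 and 117 mm from the stop), at rest; the keeper is in by more than 23 of its 26 mm (y of insert_1 in the frame of rail between 0.011 and 0.0205 m and x of insert_1 in the frame of rail between -0.004 and 0.004 m and z of insert_1 in the frame of rail between 0.003 and 0.009 m and angle between each of insert_1, insert_2, insert_3, insert_4's own z axis and vertical below 0.1 rad and y of insert_2 in the frame of rail between 0.045 and 0.0539 m and x of insert_2 in the frame of rail between -0.004 and 0.004 m and z of insert_2 in the frame of rail between 0.003 and 0.009 m and y of insert_3 in the frame of rail between 0.079 and 0.0873 m and x of insert_3 in the frame of rail between -0.004 and 0.004 m and z of insert_3 in the frame of rail between 0.003 and 0.009 m and y of insert_4 in the frame of rail between 0.113 and 0.1207 m and x of insert_4 in the frame of rail between -0.004 and 0.004 m and z of insert_4 in the frame of rail between 0.003 and 0.009 m and linear speed of each of insert_1, insert_2, insert_3, insert_4 below 0.02 m/s and value of joint keeper above 0.023 m); the robot touches nothing.
It fails at once if an insert is lifted more than 6 mm off the rail's floor (z of any of insert_1, insert_2, insert_3, insert_4 in the frame of rail above 0.012 m).
It fails at once if an insert is tipped over (angle between any of insert_1, insert_2, insert_3, insert_4's own z axis and vertical above 0.5 rad).
It fails at once if a vial or the tub of caps is pushed more than 15 mm away or tipped (distance of any of open_vial, capped_vial, cap_tub from where it was at the start of the episode above 0.015 m or angle between any of open_vial, capped_vial, cap_tub's own z axis and vertical above 0.3 rad).
It also fails if it takes over 38 s, if anything falls off the work surface, if the arm or the gripper's body presses on something with over 40 N, if the wrist force passes 120 N, or if a joint passes its speed limit or range.

### The arm

A 6-joint arm with a two-finger parallel gripper is mounted at the origin on a cart in front of the work surface, level with it; the furniture and walls round the work are solid. World frame = base frame: x ahead of the robot, y to its left, z up, the work surface at z = 0. Lengths are in m, angles in degrees, forces in N, time in s.
With the tool pointing down it reaches from about 0.35 to 0.875 m from the base axis. Payload 4.2 kg.
Tool frame: the origin (TCP) lies between the finger pads; the fingertips stand 17 mm ahead of it and the grasp point (between the pads) lies 2 mm behind it; z points along the fingers, y is the line along which they close (so a half turn about z gives the same grasp; the last joint's range is limited). The gripper opens to 87 mm and grips with 3 to 60 N. Pads are 19 mm wide; open, the fingers measure 117 mm over their backs; the gripper's body (75 mm by 190 mm) begins 51 mm behind the grasp point.
Start: joints at [-51.475, 22.042, 0.453, 0, -68.411, -14.817], TCP at [0.251, -0.572, 0.24] pointing down, gripper open.
Joint ranges: [-179.83, 179.83], [-69.29, 118.12], [-61.27, 80.66], [-181.25, 117.63], [-171.15, -9.14], [-177.46, 177.46]. Speed limits (degrees/s): [159.86, 159.86, 180, 180, 180, 180].

### API

Orientations are given as a 3x3 rotation matrix whose columns are the frame's x, y, z axes.
In Python, from station import r gives the robot as it stands.
- The arm moves only by the tool servo_tool, never from a script. Its argument "targets" is a list of rows, each a list of 5 numbers: the shift along the world's x, y, z in units of 30 mm (1.0 is 30 mm), then the turn about the world's z in rad, then the finger opening in mm, from 0 to 87. In form: [[x, y, z, turn, gripper], ...]. A call has exactly 5 rows; each row is the pose to reach, as a shift and turn from the pose commanded when the call began; what a row does not reach only later rows make up. A row lasts 1/12 s, in which the tool goes at most 41.7 mm and 7.16 degrees, less where a joint would pass 70% of its speed; a pose out of reach is approached as far as the arm can. A call with a gripper value outside its range is refused whole. The fingers move at their own pace and stop on an object; the grip force is fixed at half the most. Time passes only in rows, so rows that repeat a pose let the fingers close, or fill a call up. It gives the time, the measured TCP pose, the force, the opening and the grip force at its end, in the units of the state.
- r.sense(): the state, without advancing time (a new reading comes with each control period).
- r.capture(name): name is "side" or "top"; returns a dict with "pixels" (420x560x3 uint8, red, green, blue), "fx", "fy", "cx", "cy" (pixels), "dist_coeffs" ([k1, k2, p1, p2, k3] as OpenCV has them; the pictures are not rectified), "world_from_camera" (4x4, takes a point from camera to world coordinates). Camera axes: x right, y down, z forward; pixel columns grow to the right and rows downward; lengths in m; the calibration is good to about 2 mm. A picture is of the moment at which its call begins. There is no depth.
- r.finish_job(): hands the job in; it is judged then, once.
The state is a dict: "time_s": time; "joints": joint angles; "joint_velocities": joint speeds; "effort": joint torques, N m; "tcp_pos": TCP position; "ee_rot": TCP orientation; "wrist_force": force on the tool from outside, world axes, zero at the start; "moment": the same for the moment, N m; "gripper_width": opening from 0.0 (shut) to 1.0 (fully open); "gripper_force": force on a finger pad.
Only numpy, scipy, OpenCV 4.12 (cv2) and the standard library are available. Lean on these libraries where they do the work, as an engineer would, in place of code of your own. Each camera call takes 0.05 s, during which the arm holds its last target. There are 200 camera calls.

## Working session

There is one attempt and no reset: what is moved stays moved. The work goes in short steps, Python scripts to look and compute and a tool call to move; the robot and the scene stay as the last step left them, time stands still between calls to the robot, and variables do not carry over. Pictures are saved under pics/ and viewed, at most 10 in all, crops included, and the job is handed in when it is done.

Besides the shell and the picture viewer there is one more tool, called after "Call:" as name([rows], argument=value, ...), one row to a line, values as JSON. servo_tool: Moves the arm, as the interface text tells. Its arguments: {"type":"object","properties":{"targets":{"type":"array","items":{"type":"array","items":{"type":"number"}}}},"required":["targets"]}

```bash
ls; mkdir -p pics; cat > h.py <<'E'
import numpy as np, cv2
from station import r
def cap(n,f=None):
    c=r.capture(n)
    if f: cv2.imwrite(f,cv2.cvtColor(np.asarray(c["pixels"]),cv2.COLOR_RGB2BGR))
    c["K"]=np.array([[c["fx"],0,c["cx"]],[0,c["fy"],c["cy"]],[0,0,1.]]);c["D"]=np.array(c["dist_coeffs"],float);c["T"]=np.array(c["world_from_camera"])
    return c
def ray(c,uv,z):
    p=cv2.undistortPoints(np.array(uv,float).reshape(-1,1,2),c["K"],c["D"]).reshape(-1,2)
    d=np.c_[p,np.ones(len(p))]@c["T"][:3,:3].T;o=c["T"][:3,3]
    return o+d*((z-o[2])/d[:,2])[:,None]
def proj(c,P):
    W=np.linalg.inv(c["T"])
    return cv2.projectPoints(np.array(P,float).reshape(-1,1,3),cv2.Rodrigues(W[:3,:3])[0],W[:3,3],c["K"],c["D"])[0].reshape(-1,2)
E
python3 - <<'E'
from h import *
for n in("top","side"):
    c=cap(n,f"pics/{n}0.png");print(n,c["T"].round(3).tolist(),c["fx"])
s=r.sense();print(s["time_s"],s["tcp_pos"],np.round(s["ee_rot"],3).tolist(),s["gripper_width"])
E
```

```text
pics
top [[-0.004, -0.997, 0.073, 0.438], [-1.0, 0.004, -0.005, -0.465], [0.005, -0.073, -0.997, 0.978], [0.0, 0.0, 0.0, 1.0]] 496.989205547809
side [[-0.659, 0.554, -0.508, 0.945], [0.752, 0.469, -0.463, -0.084], [-0.018, -0.688, -0.726, 0.68], [0.0, 0.0, 0.0, 1.0]] 513.8133442250437
0.1 [ 0.25112543 -0.57178158  0.23856983] [[-0.916, -0.402, -0.001], [-0.402, 0.916, 0.002], [0.0, 0.002, -1.0]] 1.0006078583111009
```

View pics/top0.png

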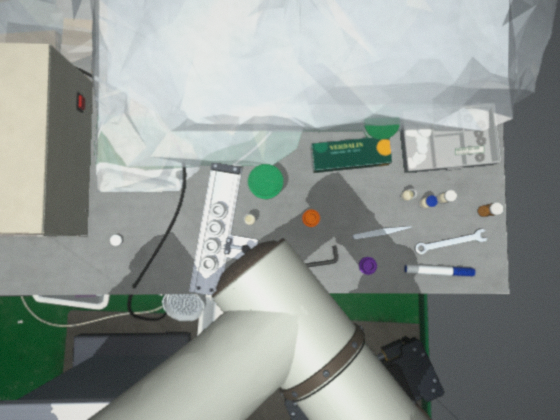

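View pics/side0.png

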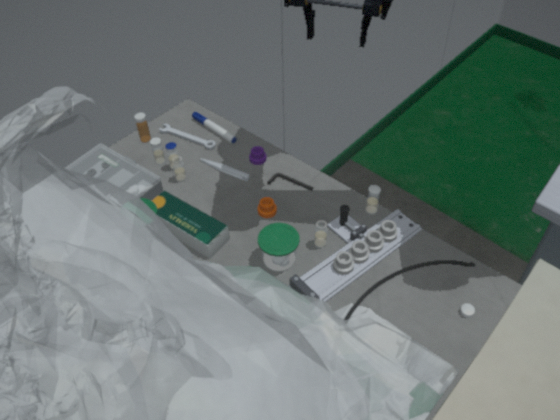

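The pictures show the rail at top (226,168)→(203,290), stop at the upper end. Candidates for the inserts:
- Grey bushes in the rail at top (221,209), (215,227), (212,244), (210,263): chosen.
- Orange at (311,217) and purple at (368,266): look-alikes, left alone.
- The white cap at (116,240) is not an insert.

The keeper post is at side (345,214). Next is a close crop to check this.

```bash
python3 - <<'E'
from h import *
a=cv2.imread("pics/top0.png")[150:300,180:290];b=cv2.imread("pics/side0.png")[170:310,280:430]
a=cv2.resize(a,None,fx=4,fy=4,interpolation=cv2.INTER_CUBIC)[:600];b=cv2.resize(b,(360,336),interpolation=cv2.INTER_CUBIC)
o=np.zeros((600,800,3),np.uint8);o[:a.shape[0],:440]=a;o[:336,440:]=b
cv2.imwrite("pics/crop0.png",o)
E
```

```text
(no output)
```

View pics/crop0.png

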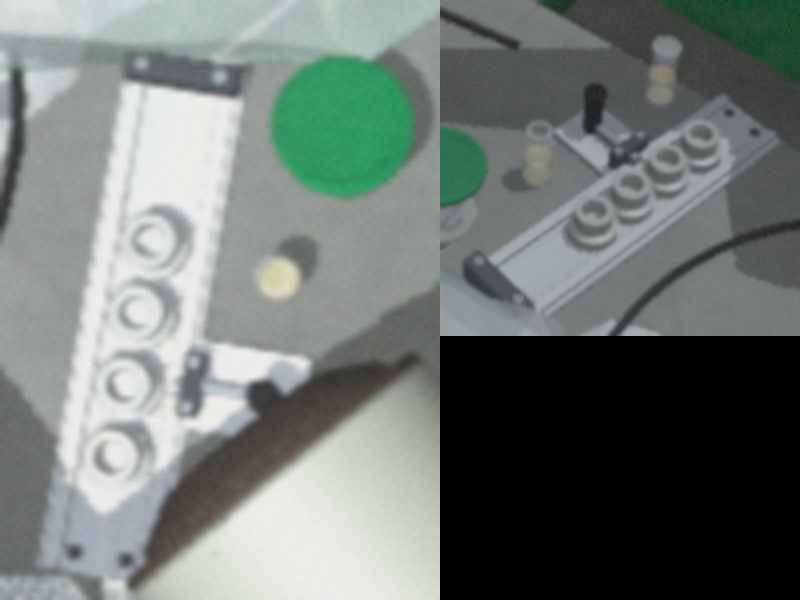

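```bash
cat > m.py <<'E'
from h import *
t=cap("top");s=cap("side")
ct=lambda L:[(x/4+180-.375,y/4+150-.375) for x,y in L]
cs=lambda L:[((x-440)/2.4+280-.3,y/2.4+170-.3) for x,y in L]
def tri(a,b):
    a=np.array(a);b=np.array(b);out=[]
    for u,v in zip(a,b):
        o=[];d=[]
        for c,p in((t,u),(s,v)):
            q=ray(c,[p],0)[0];o.append(c["T"][:3,3]);e=q-o[-1];d.append(e/np.linalg.norm(e))
        A=sum(np.eye(3)-np.outer(e,e) for e in d);B=sum((np.eye(3)-np.outer(e,e))@p for p,e in zip(o,d))
        X=np.linalg.solve(A,B);out.append(np.r_[X,[np.linalg.norm((np.eye(3)-np.outer(e,e))@(X-p)) for p,e in zip(o[:1],d[:1])]])
    return np.array(out)
E
python3 - <<'E'
from m import *
it=ct([(155,241),(141,314),(127,384),(116,454)]);is_=cs([(595,215),(632,183),(668,159),(702,135)])
print("ins top\n",ray(t,it,.031).round(4),"\nside\n",ray(s,is_,.031).round(4),"\ntri\n",tri(it,is_).round(4))
print("post",tri(ct([(264,392)]),cs([(596,92)])).round(4))
# bed edges by gradient
g=cv2.cvtColor(t["pixels"],cv2.COLOR_RGB2GRAY).astype(float)
L=[];R=[]
for v in range(178,285,2):
    row=cv2.GaussianBlur(g[v-1:v+2].mean(0).reshape(1,-1),(5,1),0)[0];d=np.gradient(row)
    c=212-(v-225)*(228-203)/(168-290)*-1 if 0 else np.interp(v,[172,292],[226,204])
    a=int(c-20);b=int(c)-8;u=a+np.argmax(d[a:b]);L.append((u,v))
    a=int(c+8);b=int(c)+22;u=a+np.argmin(d[a:b]);R.append((u,v))
for n,P in(("L",L),("R",R)):
    W=ray(t,P,.006)[:,:2]
    for k in range(3):
        f=np.polyfit(W[:,0],W[:,1],1);e=W[:,1]-np.polyval(f,W[:,0]);W=W[abs(e)<max(.0015,1.5*abs(e).mean())]
    print(n,f,len(W),e.std())
print("stop inner edge (z .026/.006)",ray(t,ct([(123,80),(240,95)]),.026).round(4).tolist(),ray(t,ct([(123,80),(240,95)]),.006).round(4).tolist())
print("stop back edge z.026",ray(t,ct([(127,56),(247,68)]),.026).round(4).tolist())
print("end holes z.006",ray(t,ct([(74,551),(125,560)]),.006).round(4).tolist(), ray(s,cs([(729,113),(755,132)]),.006).round(4).tolist())
print("vials", tri(ct([(278,278)]),cs([(539,131)])).round(4),ray(s,cs([(668,45)]),.056).round(4))
E
```

```text
ins top
 [[ 0.5123 -0.3502  0.031 ]
 [ 0.4775 -0.3438  0.031 ]
 [ 0.4443 -0.3374  0.031 ]
 [ 0.4114 -0.3324  0.031 ]] 
side
 [[ 0.5154 -0.3443  0.031 ]
 [ 0.4775 -0.3414  0.031 ]
 [ 0.4443 -0.3347  0.031 ]
 [ 0.4107 -0.3287  0.031 ]] 
tri
 [[ 0.512  -0.3482  0.0244  0.0015]
 [ 0.477  -0.3428  0.0295  0.001 ]
 [ 0.4437 -0.3362  0.0294  0.0011]
 [ 0.4104 -0.3307  0.0293  0.0017]]
post [[ 0.4396 -0.4025  0.0477  0.0011]]
L [-0.17099554 -0.23008949] 52 0.0005683202817400238
R [-0.19955558 -0.2745894 ] 28 0.0008853994994787809
stop inner edge (z .026/.006) [[0.5906, -0.3339, 0.026], [0.5832, -0.3902, 0.026]] [[0.5939, -0.3311, 0.006], [0.5863, -0.3887, 0.006]]
stop back edge z.026 [[0.6023, -0.3358, 0.026], [0.5963, -0.3936, 0.026]]
end holes z.006 [[0.3642, -0.3091, 0.006], [0.3597, -0.3337, 0.006]] [[0.359, -0.3346, 0.006], [0.3626, -0.3099, 0.006]]
vials [[ 4.933e-01 -4.098e-01  4.760e-02  1.000e-04]] [[ 0.3747 -0.3853  0.056 ]]
```

Call:
servo_tool([
  [0.4, 0.9, -0.3, 0.1, 0],
  [0.8, 1.8, -0.6, 0.2, 0],
  [1.2, 2.7, -1.0, 0.3, 0],
  [1.6, 3.6, -1.3, 0.4, 0],
  [2.0, 4.5, -1.6, 0.5, 0],
])

```text
time_s: 0.62
tcp_pos: [0.3114, -0.4358, 0.1908]
ee_rot: [[-0.607, -0.795, -0.0], [-0.795, 0.607, 0.0], [-0.0, 0.001, -1.0]]
wrist_force: [0.9, 0.4, 0.9]
gripper_width: 0.709
gripper_force: 0.0
```

Call:
servo_tool([
  [0.4, 0.8, -0.5, 0.1, 0],
  [0.8, 1.6, -1.0, 0.2, 0],
  [1.2, 2.4, -1.5, 0.3, 0],
  [1.6, 3.2, -2.0, 0.4, 0],
  [1.8, 3.8, -2.4, 0.484, 0],
])

```text
time_s: 1.03
tcp_pos: [0.3659, -0.3215, 0.1187]
ee_rot: [[-0.166, -0.986, -0.0], [-0.986, 0.166, 0.0], [-0.0, 0.0, -1.0]]
wrist_force: [0.8, 0.1, -0.9]
gripper_width: 0.332
gripper_force: 0.0
```

Call:
servo_tool([
  [0, 0, 0, 0, 0],
  [0, 0, 0, 0, 0],
  [0, 0, 0, 0, 0],
  [0, 0, 0, 0, 0],
  [0, 0, 0, 0, 0],
])

```text
time_s: 1.45
tcp_pos: [0.3654, -0.3242, 0.1202]
ee_rot: [[-0.174, -0.985, 0.001], [-0.985, 0.174, -0.001], [0.0, -0.001, -1.0]]
wrist_force: [-0.4, -0.5, 0.2]
gripper_width: 0.02
gripper_force: 0.0
```

```bash
python3 - <<'E'
from h import *
a=cap("top","pics/t1.png");b=cap("side","pics/s1.png")
a=cv2.imread("pics/t1.png")[150:300,180:290];b=cv2.imread("pics/s1.png")[90:310,300:450]
a=cv2.resize(a,None,fx=4,fy=4,interpolation=cv2.INTER_CUBIC);b=cv2.resize(b,(360,528),interpolation=cv2.INTER_CUBIC)
o=np.zeros((600,800,3),np.uint8);o[:,:440]=a;o[:528,440:]=b
cv2.imwrite("pics/crop1.png",o)
s=r.sense();print(s["time_s"],s["tcp_pos"],np.round(s["ee_rot"],3).tolist(),s["gripper_width"],s["wrist_force"])
E
```

```text
1.55 [ 0.36524351 -0.32398999  0.11998849] [[-0.174, -0.985, 0.001], [-0.985, 0.174, -0.0], [0.0, -0.001, -1.0]] 0.0055594205260080165 [ 0.00779239  0.41279203 -0.84729282]
```

View pics/crop1.png

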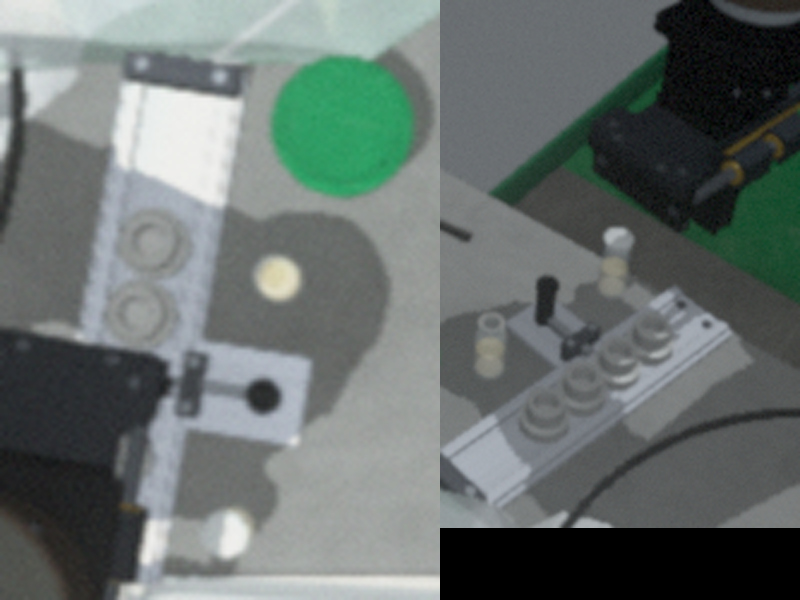

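The arm is over the rail's open end, clear of everything. The post top is now fully visible at crop (263,395), i.e. top (245.8,248.8), and the capped vial at (237,283).

```bash
python3 - <<'E'
from m import *
O=np.array([.586,-.361]);a=np.deg2rad(9.9);X=np.array([np.sin(a),np.cos(a)]);Y=np.array([-np.cos(a),np.sin(a)])
def f(n,P):
    P=np.atleast_2d(P)[:,:2];print(n,P.round(4).tolist(),"rail",(np.c_[(P-O)@X,(P-O)@Y]*1000).round(1).tolist())
f("post",ray(t,ct([(263,395)]),.047));f("posts",ray(s,[((545-440)/2.4+300,283/2.4+90)],.047))
f("ins",ray(t,ct([(153,240),(139,313)]),.031))
q=[((x-440)/2.4+300-.3,y/2.4+90-.3) for x,y in[(547,402),(586,372),(621,348),(655,324)]]
f("ins s",ray(s,q,.031))
f("tongue",ray(t,ct([(313,358),(298,446)]),.006))
f("guide",ray(t,ct([(197,352),(189,417)]),.023))
f("vial",ray(t,ct([(229,533)]),.056))
E
```

```text
post [[0.4388, -0.4029]] rail [[-66.6, 137.8]]
posts [[0.4392, -0.4033]] rail [[-66.9, 137.4]]
ins [[0.5128, -0.3493], [0.478, -0.3428]] rail [[-1.0, 74.1], [-0.7, 109.5]]
ins s [[0.5121, -0.3468], [0.4745, -0.3418], [0.4416, -0.3357], [0.4079, -0.3297]] rail [[1.3, 75.3], [-0.3, 113.1], [0.1, 146.6], [0.2, 180.8]]
tongue [[0.4567, -0.4245], [0.4141, -0.4172]] rail [[-84.8, 116.4], [-84.9, 159.7]]
guide [[0.4595, -0.3696], [0.4285, -0.366]] rail [[-30.3, 123.1], [-32.0, 154.3]]
vial [[0.3757, -0.388]] rail [[-62.8, 202.5]]
```

Call:
servo_tool([
  [0, 0, -0.6, 0, 0],
  [0, 0, -1.2, 0, 0],
  [0, 0, -1.8, 0, 0],
  [0, 0, -2.4, 0, 0],
  [0, 0, -2.4, 0, 0],
])

```text
time_s: 2.07
tcp_pos: [0.363, -0.3224, 0.0448]
ee_rot: [[-0.174, -0.985, -0.006], [-0.985, 0.174, 0.003], [-0.002, 0.006, -1.0]]
wrist_force: [-0.5, -0.5, -0.4]
gripper_width: 0.006
gripper_force: 0.0
```

Call:
servo_tool([
  [0, 0, -0.2, 0, 0],
  [0, 0, -0.4, 0, 0],
  [0, 0, -0.55, 0, 0],
  [0, 0, -0.7, 0, 0],
  [0, 0, -0.7, 0, 0],
])

```text
time_s: 2.48
tcp_pos: [0.3651, -0.3231, 0.0262]
ee_rot: [[-0.172, -0.985, -0.001], [-0.985, 0.172, 0.0], [-0.0, 0.001, -1.0]]
wrist_force: [0.4, 0.4, -1.4]
gripper_width: 0.006
gripper_force: 0.0
```

```bash
python3 - <<'E'
from h import *
s=r.sense();print(s["time_s"],s["tcp_pos"],s["wrist_force"])
b=cap("side","pics/s2.png")
b=cv2.imread("pics/s2.png")[160:310,290:430]
cv2.imwrite("pics/crop2.png",cv2.resize(b,(560,600),interpolation=cv2.INTER_CUBIC))
s=r.sense();print(s["time_s"],s["tcp_pos"],s["wrist_force"])
E
```

```text
2.4833 [ 0.36509192 -0.32309677  0.02615384] [ 0.43661089  0.38047827 -1.41869012]
2.5333 [ 0.36524115 -0.323193    0.02648159] [ 0.18576821 -0.17744717  0.84882054]
```

View pics/crop2.png

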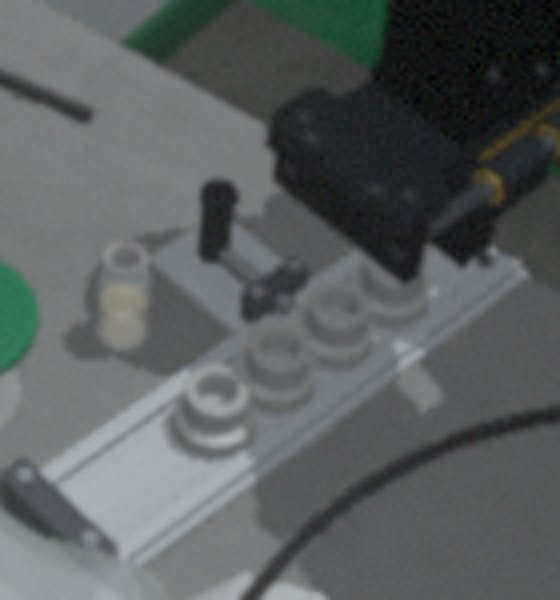

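The side view shows the fingers down behind insert 4 at crop (400,290), with all four inserts upright. I'll start pushing.

Call:
servo_tool([
  [0.13, -0.023, 0, 0, 0],
  [0.26, -0.046, 0, 0, 0],
  [0.39, -0.068, 0, 0, 0],
  [0.53, -0.092, 0, 0, 0],
  [0.66, -0.115, 0, 0, 0],
])

```text
time_s: 2.95
tcp_pos: [0.3855, -0.3267, 0.0267]
ee_rot: [[-0.172, -0.985, -0.0], [-0.985, 0.172, 0.0], [-0.0, 0.0, -1.0]]
wrist_force: [-2.3, 0.7, 1.7]
gripper_width: 0.004
gripper_force: 1.2
```

Call:
servo_tool([
  [0.13, -0.023, 0, 0, 0],
  [0.26, -0.046, 0, 0, 0],
  [0.39, -0.068, 0, 0, 0],
  [0.53, -0.092, 0, 0, 0],
  [0.66, -0.115, 0, 0, 0],
])

```text
time_s: 3.37
tcp_pos: [0.3989, -0.3285, 0.0263]
ee_rot: [[-0.174, -0.985, -0.013], [-0.985, 0.173, 0.005], [-0.003, 0.014, -1.0]]
wrist_force: [-11.3, 2.1, 11.6]
gripper_width: 0.003
gripper_force: 6.5
```

Call:
servo_tool([
  [0.13, -0.023, 0, 0, 0],
  [0.26, -0.046, 0, 0, 0],
  [0.39, -0.068, 0, 0, 0],
  [0.53, -0.092, 0, 0, 0],
  [0.66, -0.115, 0, 0, 0],
])

```text
time_s: 3.78
tcp_pos: [0.4198, -0.3323, 0.0264]
ee_rot: [[-0.173, -0.985, -0.011], [-0.985, 0.173, 0.004], [-0.002, 0.012, -1.0]]
wrist_force: [-9.6, 1.9, 10.1]
gripper_width: 0.006
gripper_force: 5.7
```

```bash
python3 - <<'E'
from h import *
b=cap("side","pics/s3.png")
b=cv2.imread("pics/s3.png")[160:310,290:430]
cv2.imwrite("pics/crop3.png",cv2.resize(b,(560,600),interpolation=cv2.INTER_CUBIC))
s=r.sense();print(s["time_s"],s["tcp_pos"],s["wrist_force"])
E
```

```text
3.8333 [ 0.42113699 -0.33267168  0.02646041] [-6.46162852  0.20203388  7.1718305 ]
```

View pics/crop3.png

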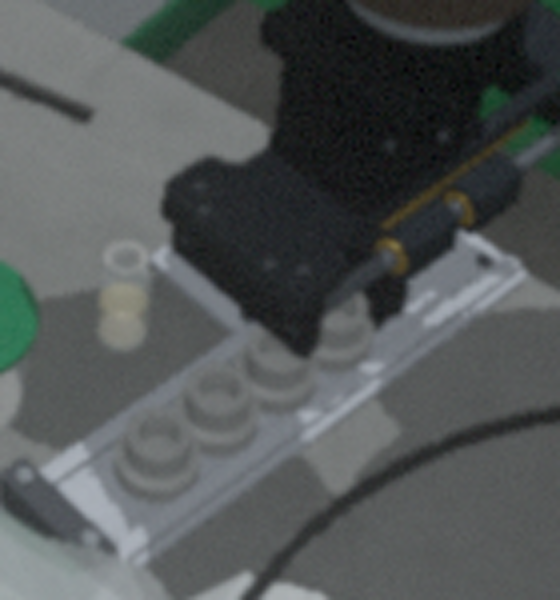

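Insert 1 is now at crop (158,465), about 25–30 mm short of the stop. All four are upright and closed up.

Call:
servo_tool([
  [0.13, -0.023, -0.04, 0, 0],
  [0.26, -0.046, -0.04, 0, 0],
  [0.39, -0.068, -0.04, 0, 0],
  [0.53, -0.092, -0.04, 0, 0],
  [0.66, -0.115, -0.04, 0, 0],
])

```text
time_s: 4.25
tcp_pos: [0.4396, -0.3359, 0.0253]
ee_rot: [[-0.173, -0.985, -0.011], [-0.985, 0.173, 0.004], [-0.002, 0.011, -1.0]]
wrist_force: [-10.2, 1.6, 10.5]
gripper_width: 0.004
gripper_force: 5.8
```

Call:
servo_tool([
  [0.05, -0.009, 0, 0, 0],
  [0.1, -0.018, 0, 0, 0],
  [0.15, -0.027, 0, 0, 0],
  [0.19, -0.034, 0, 0, 0],
  [0.23, -0.041, 0, 0, 0],
])

```text
time_s: 4.67
tcp_pos: [0.4462, -0.337, 0.0253]
ee_rot: [[-0.173, -0.985, -0.012], [-0.985, 0.173, 0.004], [-0.002, 0.012, -1.0]]
wrist_force: [-10.4, 1.9, 10.8]
gripper_width: 0.006
gripper_force: 6.1
```

Call:
servo_tool([
  [0.025, -0.004, 0, 0, 0],
  [0.05, -0.009, 0, 0, 0],
  [0.075, -0.013, 0, 0, 0],
  [0.1, -0.017, 0, 0, 0],
  [0.1, -0.017, 0, 0, 0],
])

```text
time_s: 5.08
tcp_pos: [0.4476, -0.3373, 0.0253]
ee_rot: [[-0.174, -0.985, -0.015], [-0.985, 0.173, 0.005], [-0.003, 0.016, -1.0]]
wrist_force: [-12.9, 1.6, 13.7]
gripper_width: 0.003
gripper_force: 7.7
```

```bash
python3 - <<'E'
from h import *
b=cap("side","pics/s4.png")
b=cv2.imread("pics/s4.png")[160:310,290:430]
cv2.imwrite("pics/crop4.png",cv2.resize(b,(560,600),interpolation=cv2.INTER_CUBIC))
s=r.sense();print(s["time_s"],s["tcp_pos"],s["wrist_force"])
E
```

```text
5.1333 [ 0.44760887 -0.33727724  0.0252715 ] [-13.1126034    0.98582303  13.88367885]
```

View pics/crop4.png

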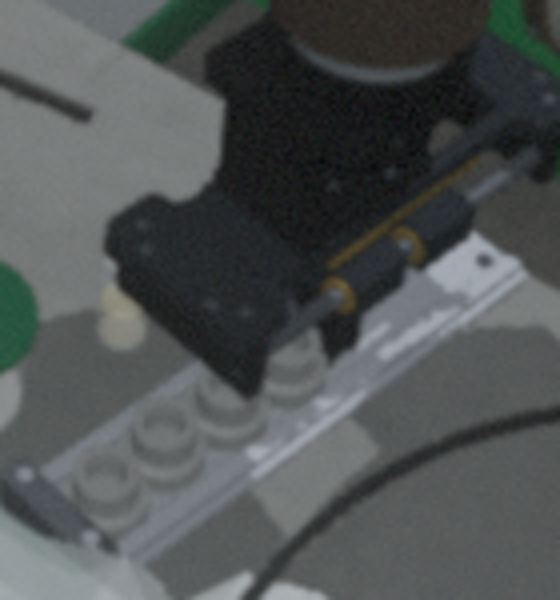

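Insert 1 at crop (108,490) looks close to the stop. The force is rising while the advance stalls, so I'll push a little more to confirm.

Call:
servo_tool([
  [0.025, -0.004, 0, 0, 0],
  [0.05, -0.009, 0, 0, 0],
  [0.075, -0.013, 0, 0, 0],
  [0.1, -0.017, 0, 0, 0],
  [0.1, -0.017, 0, 0, 0],
])

```text
time_s: 5.55
tcp_pos: [0.4481, -0.3373, 0.0252]
ee_rot: [[-0.174, -0.985, -0.02], [-0.985, 0.174, 0.007], [-0.003, 0.021, -1.0]]
wrist_force: [-17.6, 1.8, 17.2]
gripper_width: 0.007
gripper_force: 10.2
```

The train has stalled against the stop: 3 mm commanded, 0.5 mm moved. I'll back off along the rail, then rise and look.

Call:
servo_tool([
  [-0.15, 0.026, 0, 0, 0],
  [-0.3, 0.052, 0, 0, 0],
  [-0.5, 0.087, 0, 0, 0],
  [-0.7, 0.12, 0, 0, 0],
  [-0.7, 0.12, 0, 0, 0],
])

```text
time_s: 5.97
tcp_pos: [0.4357, -0.3354, 0.0252]
ee_rot: [[-0.173, -0.985, -0.0], [-0.985, 0.173, 0.0], [-0.0, 0.0, -1.0]]
wrist_force: [-0.3, 1.2, -0.2]
gripper_width: 0.003
gripper_force: 0.0
```

Call:
servo_tool([
  [0, 0, 0.8, 0, 0],
  [0, 0, 1.8, 0, 0],
  [0, 0, 2.8, 0, 0],
  [0, 0, 3.2, 0, 0],
  [0, 0, 3.2, 0, 0],
])

```text
time_s: 6.38
tcp_pos: [0.4392, -0.3368, 0.1252]
ee_rot: [[-0.171, -0.985, 0.008], [-0.985, 0.171, -0.004], [0.002, -0.008, -1.0]]
wrist_force: [0.5, -0.4, -0.1]
gripper_width: 0.01
gripper_force: 0.0
```

Call:
servo_tool([
  [0, -1.0, 0, 0, 0],
  [0, -2.0, 0, 0, 0],
  [0, -3.0, 0, 0, 0],
  [0, -3.7, 0, 0, 0],
  [0, -3.7, 0, 0, 0],
])

```text
time_s: 6.8
tcp_pos: [0.4364, -0.4499, 0.1197]
ee_rot: [[-0.175, -0.985, -0.0], [-0.985, 0.175, -0.001], [0.001, 0.0, -1.0]]
wrist_force: [0.8, -0.3, 0.5]
gripper_width: 0.003
gripper_force: 0.0
```

```bash
python3 - <<'E'
from h import *
a=cap("top","pics/t5.png");b=cap("side","pics/s5.png")
a=cv2.imread("pics/t5.png")[150:300,180:290];b=cv2.imread("pics/s5.png")[160:310,290:430]
a=cv2.resize(a,None,fx=4,fy=4,interpolation=cv2.INTER_CUBIC);b=cv2.resize(b,(360,386),interpolation=cv2.INTER_CUBIC)
o=np.zeros((600,800,3),np.uint8);o[:,:440]=a;o[:386,440:]=b
cv2.imwrite("pics/crop5.png",o)
s=r.sense();print(s["time_s"],s["tcp_pos"],s["wrist_force"])
E
```

```text
6.9 [ 0.43585112 -0.44680455  0.11966771] [-0.49131549  0.30998041 -0.11942572]
```

View pics/crop5.png

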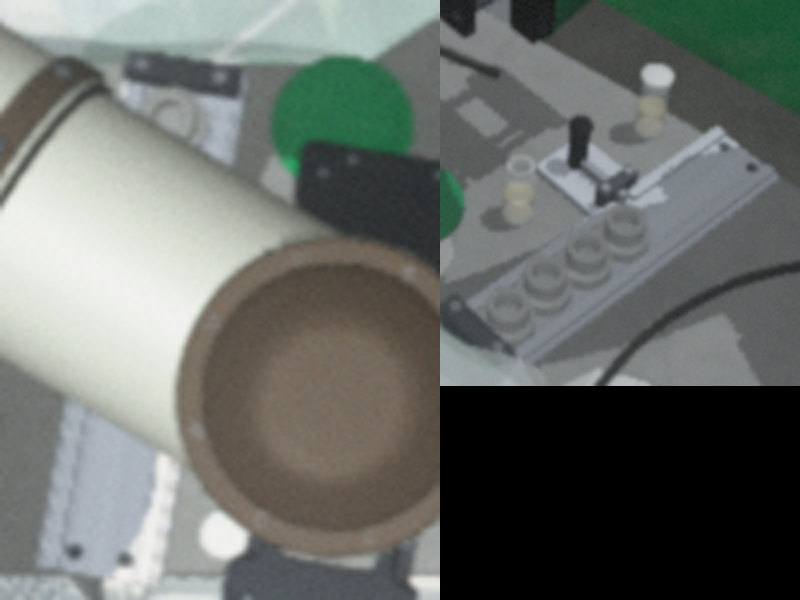

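The row stands closed against the stop, with tops at side crop (510,308) to (627,221). The post is still out at (580,125) and the vials have not moved. I'll check the numbers, then descend outside the post.

```bash
python3 - <<'E'
from m import *
O=np.array([.589,-.3615]);a=np.deg2rad(9.9);X=np.array([np.sin(a),np.cos(a)]);Y=np.array([-np.cos(a),np.sin(a)])
P=ray(s,[((x-440)/2.571+290-.3,y/2.571+160-.3) for x,y in[(510,308),(548,278),(588,250),(627,221)]],.031)[:,:2]
print((np.c_[(P-O)@X,(P-O)@Y]*1000).round(1))
E
```

```text
[[  5.7  16.4]
 [  3.8  48.8]
 [  3.9  82.3]
 [  3.1 117.1]]
```

Call:
servo_tool([
  [-0.16, 0, -0.7, 0, 0],
  [-0.16, 0, -1.4, 0, 0],
  [-0.16, 0, -2.1, 0, 0],
  [-0.16, 0, -2.69, 0, 0],
  [-0.16, 0, -2.69, 0, 0],
])

```text
time_s: 7.42
tcp_pos: [0.4295, -0.4438, 0.0368]
ee_rot: [[-0.172, -0.985, -0.006], [-0.985, 0.172, 0.005], [-0.004, 0.007, -1.0]]
wrist_force: [-0.8, -0.2, 0.1]
gripper_width: 0.004
gripper_force: 0.0
```

The row measures 16, 49, 82 and 117 mm, so it is home. Now the keeper.

Call:
servo_tool([
  [0.03, 0.16, 0, 0, 0],
  [0.06, 0.32, 0, 0, 0],
  [0.085, 0.49, 0, 0, 0],
  [0.115, 0.65, 0, 0, 0],
  [0.14, 0.82, 0, 0, 0],
])

```text
time_s: 7.83
tcp_pos: [0.4366, -0.4217, 0.0418]
ee_rot: [[-0.172, -0.985, 0.002], [-0.985, 0.172, -0.001], [0.001, -0.002, -1.0]]
wrist_force: [-0.1, -1.8, 0.2]
gripper_width: 0.007
gripper_force: 0.9
```

Call:
servo_tool([
  [0.03, 0.13, 0, 0, 0],
  [0.05, 0.26, 0, 0, 0],
  [0.07, 0.39, 0, 0, 0],
  [0.09, 0.52, 0, 0, 0],
  [0.115, 0.65, 0, 0, 0],
])

```text
time_s: 8.25
tcp_pos: [0.4395, -0.4025, 0.0409]
ee_rot: [[-0.172, -0.985, 0.0], [-0.985, 0.172, -0.0], [0.0, -0.001, -1.0]]
wrist_force: [-0.3, -1.3, 1.1]
gripper_width: 0.006
gripper_force: 0.9
```

Call:
servo_tool([
  [0.01, 0.07, 0, 0, 0],
  [0.02, 0.13, 0, 0, 0],
  [0.035, 0.2, 0, 0, 0],
  [0.045, 0.26, 0, 0, 0],
  [0.045, 0.26, 0, 0, 0],
])

```text
time_s: 8.67
tcp_pos: [0.4405, -0.3959, 0.0408]
ee_rot: [[-0.171, -0.985, -0.0], [-0.985, 0.171, -0.002], [0.002, -0.0, -1.0]]
wrist_force: [-1.9, -7.8, -0.4]
gripper_width: 0.006
gripper_force: 3.5
```

Call:
servo_tool([
  [0.005, 0.03, 0, 0, 0],
  [0.01, 0.06, 0, 0, 0],
  [0.015, 0.09, 0, 0, 0],
  [0.02, 0.12, 0, 0, 0],
  [0.02, 0.12, 0, 0, 0],
])

```text
time_s: 9.08
tcp_pos: [0.4407, -0.3952, 0.041]
ee_rot: [[-0.171, -0.985, 0.0], [-0.985, 0.171, -0.005], [0.005, -0.001, -1.0]]
wrist_force: [-4.5, -19.1, -2.9]
gripper_width: 0.005
gripper_force: 9.2
```

The keeper has stalled at the expected place with 19 N. I'll withdraw and verify.

Call:
servo_tool([
  [-0.03, -0.2, 0, 0, 0],
  [-0.09, -0.5, 0, 0, 0],
  [-0.15, -0.9, 0, 0, 0],
  [-0.15, -0.9, 0.5, 0, 0],
  [-0.15, -0.9, 1.2, 0, 0],
])

```text
time_s: 9.5
tcp_pos: [0.4351, -0.4179, 0.0745]
ee_rot: [[-0.174, -0.985, -0.005], [-0.985, 0.174, 0.004], [-0.003, 0.005, -1.0]]
wrist_force: [-0.4, 0.3, -0.3]
gripper_width: 0.008
gripper_force: 0.0
```

Call:
servo_tool([
  [0, 0, 0.8, 0, 0],
  [0, 0, 1.8, 0, 0],
  [-0.5, -0.8, 2.5, 0, 0],
  [-1.2, -1.8, 2.5, 0, 0],
  [-1.2, -1.8, 2.5, 0, 0],
])

```text
time_s: 9.92
tcp_pos: [0.3989, -0.476, 0.1534]
ee_rot: [[-0.176, -0.984, 0.003], [-0.984, 0.176, -0.002], [0.002, -0.003, -1.0]]
wrist_force: [-0.8, 0.3, -0.9]
gripper_width: 0.004
gripper_force: 0.0
```

Call:
servo_tool([
  [0, 0, 0, 0, 0],
  [0, 0, 0, 0, 0],
  [0, 0, 0, 0, 0],
  [0, 0, 0, 0, 0],
  [0, 0, 0, 0, 0],
])

```text
time_s: 10.33
tcp_pos: [0.4012, -0.4714, 0.1512]
ee_rot: [[-0.171, -0.985, -0.001], [-0.985, 0.171, 0.001], [-0.0, 0.001, -1.0]]
wrist_force: [1.0, 0.0, -0.6]
gripper_width: 0.008
gripper_force: 0.0
```

```bash
python3 - <<'E'
from h import *
a=cap("top","pics/t6.png");b=cap("side","pics/s6.png")
a=cv2.imread("pics/t6.png")[150:300,180:290];b=cv2.imread("pics/s6.png")[160:310,290:430]
a=cv2.resize(a,None,fx=4,fy=4,interpolation=cv2.INTER_CUBIC);b=cv2.resize(b,(360,386),interpolation=cv2.INTER_CUBIC)
o=np.zeros((600,800,3),np.uint8);o[:,:440]=a;o[:386,440:]=b
cv2.imwrite("pics/crop6.png",o)
s=r.sense();print(s["time_s"],s["tcp_pos"],s["wrist_force"])
E
```

```text
10.4333 [ 0.4011396  -0.47164743  0.15143262] [ 0.04555231 -0.58699852  0.28822023]
```

View pics/crop6.png

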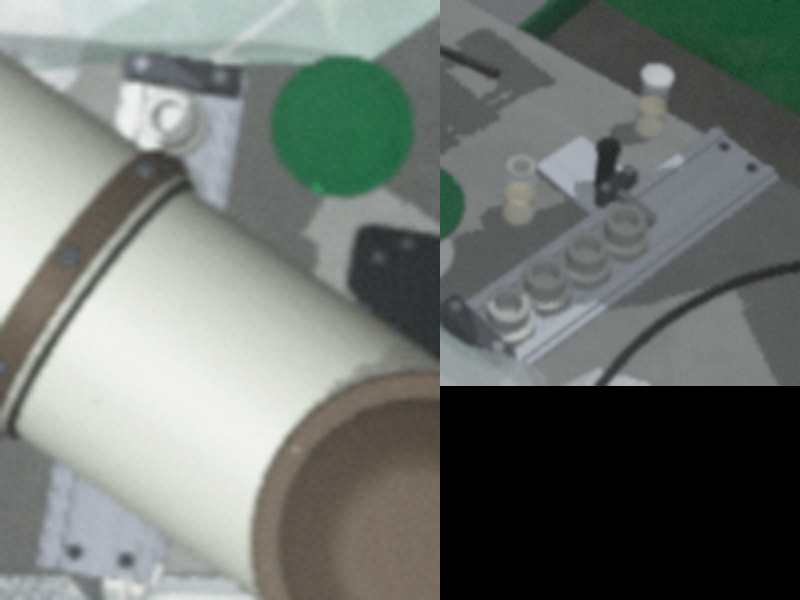

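The post is now at side crop (608,147), the blade shows behind insert 4 at (648,215), and the inserts and vials have not moved. I'll compute the keeper travel and hand in if it is good.

```bash
python3 - <<'E'
from m import *
P=ray(s,[((x-440)/2.571+290-.3,y/2.571+160-.3) for x,y in[(580,123),(608,145)]],.047)[:,:2]
d=np.linalg.norm(P[1]-P[0]);print(d)
if d>.0225: print(r.finish_job())
E
```

```text
0.02575632900997111
the job is handed in; nothing more can be done
None
```

The job is handed in, verdict not returned: the four inserts measured home against the end stop, the keeper is shut (post moved about 26 mm), and the vials and tub look unmoved.

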